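# Slide the top brass blank off its stack into the corner of the marking bed

## Task

Slide the top brass plate off the stack sideways onto the steel marking bed, without lifting it and without shifting the two plates below, until it presses against the end stop; then push it across until it presses against the back fence, and leave it lying flat and square in that corner. At each of the two, lean on it for half a second with a gentle but definite push of about 10 N, never above 15 N, and leave everything else where it is.

Things in the scene. Friction and masses are not known exactly. Their poses are not given: they have to be found in the camera images.
- jig: Fixed marking jig: plywood board 240 (x) x 370 (y) x 20 mm (z) carrying riser, stack and bed. Origin at the centre of the board's underside; x points away from the robot, z up, y along the row: the stack lies at +y, the bed at -y. The two do not touch: the plate slides over a gap of about 12 mm.
- riser_top (a point): Centre of the top of the dark steel riser, 66 x 106 mm, jig x -30, y +95, z 30 mm. The stack of three plates lies on it, so the top plate's underside starts at jig z 42 mm, its top at 48 mm.
- bed_top (a point): Centre of the flat top of the steel marking bed, 135 (x) x 178 (y) mm: jig x -90 to +45, y -145 to +33 mm, z 40.5 mm. The bed is 1.5 mm lower than the top plate's underside on the stack, so the plate drops 1.5 mm when it has left the stack.
- back_fence: Fixed dark steel bar along the bed's far (+x) side, 14 x 178 mm, 10 mm above the bed. Origin on the bed, in the middle of its near face, which is the plane x = 0 of its frame (jig x 26 mm); the bar lies at +x of it; axes as the jig's. About 26 mm of bed stay free between it and a plate slid straight along the row.
- end_stop: Fixed dark steel bar across the bed's -y end, 95 x 14 mm, 10 mm above the bed (two screw heads on it, to 14 mm). Its place along the bed differs each time. Origin on the bed, in the middle of the face that looks at the stack, which is the plane y = 0 of its frame; the bar lies at -y of it; axes as the jig's. Rigid.
- top_plate: Plain brass plate, 60 (x) x 100 (y) x 6 mm (z), about 0.3 kg, loose on top of the stack; origin at the centre of its underside. Up to 6 mm, 0.06 rad off line. Its x sides and +y edge are free for fingertips. The edge is only 6 mm high and the next plate begins right under it: find its top by touch. Smooth: sliding it takes about 1 N.
- middle_plate: Brass plate of the same size, loose, under the top plate (origin at the centre of its underside), up to 7 mm out of line with its neighbours. Must not be shifted (5 mm at most).
- bottom_plate: Brass plate of the same size, loose, lowest of the stack (origin at the centre of its underside). Must not be shifted (5 mm at most).
- gauge_block: Bystander: loose steel block 24 x 36 x 30 mm standing on the jig's board at its far side, behind the stack.
- tin: Bystander: loose aluminium tin, 48 mm across, 45 mm high, on the jig's board at its far side, behind the fence.
- hammer: Bystander: hammer lying on the bench, left of the jig, near the robot.
- screwdriver: Bystander: screwdriver lying on the bench, right of the jig, near the robot.
- jar: Bystander: amber glass jar 64 mm across, 85 mm high, right of the jig.
- tray: Bystander: open grey plastic tray 120 x 170 x 35 mm, left of the jig.
- mandrel: Bystander: slender steel cone on a round foot, 120 mm high, far right of the jig.
Mind the look-alikes: they are no part of the job. What is shaped like the top_plate but turquoise or white is not meant.

How it is judged:
By the outcome, as a careful person would: the job done as asked, in the order asked, and still so for the second after the job is handed in, with the robot touching nothing.
It also fails if it takes over 64 s, if anything falls off the work surface, if the arm or the gripper's body presses on something with over 40 N, if the wrist force passes 120 N, or if a joint passes its speed limit or range.

## Robot

A 7-joint arm with a two-finger parallel gripper is mounted at the origin on the work surface. World frame = base frame: x ahead of the robot, y to its left, z up, the work surface at z = 0. Lengths are in m, angles in degrees, forces in N, time in s.
With the tool pointing down it reaches from about 0.4 to 0.875 m from the base axis. Payload 19.3 kg.
Tool frame: the origin (TCP) lies at the very end of the fingers, on their centre line; the grasp point (between the pads) lies 19 mm behind it; z points along the fingers, y is the direction in which the jaws open and shut (so a half turn about z gives the same grasp; the last joint's range is limited). The gripper opens to 85 mm and grips with 20 to 120 N. Pads are 22 mm wide; open, the fingers measure 114 mm over their backs; the gripper's body (76 mm by 85 mm) begins 54 mm behind the grasp point. The pads swing forward as they close: fully open they stand 13 mm farther back than shut.
Start: joints at [70.921, 29.874, -2.08, 91.645, 1.215, 58.505, -6.463], TCP at [0.162, -0.604, 0.231] pointing down, gripper open.
Joint ranges: [-166.77, 166.77], [-17.47, 122.26], [-85.68, 81.53], [9.62, 139.38], [-72.42, 252.41], [9.2, 110.78], [-144.41, 144.41]. Speed limits (degrees/s): [108.29, 108.29, 136.94, 136.94, 172.46, 172.46, 172.46].

## Interface

Orientations are given as [roll, pitch, yaw] about the fixed x, y, z axes, in that order (R = Rz(yaw) Ry(pitch) Rx(roll)).
In Python, from station import ctrl gives the robot as it stands. The module is installed in compiled form; this text tells all that it offers.
- The arm moves only by the shell command python3 -m jog 'ROWS' [OPENING] [FORCE]. ROWS is JSON, a list of rows, each a list of 4 numbers: the shift along the tool's x, y, z in m, then the turn about the tool's z in rad. A call has 1 to 12 rows; each row shifts and turns the commanded pose from where the row before left it, along the tool's axes as they then stand; what a row does not reach is not made up. A row lasts 1/10 s, in which the tool goes at most 50 mm and 8.59 degrees, less where a joint would pass 70% of its speed; a pose out of reach is approached as far as the arm can. A call with a gripper value outside its range is refused whole. OPENING is the finger opening in m, from 0 to 0.0854, set as the call begins (- or left out, the last holds). The fingers move at their own pace and stop on an object; FORCE is the grip in N (left out, the last holds). Time passes only in rows, so rows that do not move let the fingers close. It gives the time, the measured TCP pose, the force and the opening at its end, in the units of the state.
- ctrl.read_state(): the state, without advancing time (a new reading comes with each control period).
- ctrl.read_camera(name): name is "scene" or "side" or "wrist"; returns a dict with "img" (480x640x3 uint8, blue, green, red), "mtx" (3x3 intrinsics, pixels), "cam_to_world" (4x4, takes a point from camera to world coordinates); the wrist camera has in their place "hand_eye" (4x4, takes a point from camera to tool coordinates, whose origin is the TCP and whose axes are the flange's). Camera axes: x right, y down, z forward; pixel columns grow to the right and rows downward; lengths in m; the calibration is good to about 2 mm. The wrist camera is an equidistant fisheye: a pixel r from the principal point sees the ray r / f radians off the axis. A picture is of the moment at which its call begins: read the wrist's pose just before it. There is no depth.
- ctrl.sign_off(): hands the job in, once; it reports no verdict.
The state is a dict: "t": time; "qpos": joint angles; "qd": joint speeds; "joint_torque": joint torques, N m; "ee_pos": TCP position; "orientation": TCP orientation; "wrist_force": force on the tool from outside, world axes, zero at the start; "wrist_torque": the same for the moment, N m; "gripper_width": finger opening in m.
Only numpy, scipy, OpenCV 4.12 (cv2) and the standard library are available. Lean on these libraries where they do the work, as an engineer would, in place of code of your own. Each camera call takes 0.05 s, during which the arm holds its last target. There are 200 camera calls.

## Working session

There is one attempt and no reset: what is moved stays moved. The work goes in short steps, Python scripts to look and compute and a shell command to move; the robot and the scene stay as the last step left them, time stands still between calls to the robot, and variables do not carry over. Pictures are saved under pics/ and viewed, about 8 in all and at most 12, crops included, and the job is handed in when it is done.

```bash
mkdir -p pics; python3 - <<'E'
from station import ctrl
import cv2, numpy as np
s=ctrl.read_state(); print({k:np.round(v,4).tolist() for k,v in s.items()})
for n in("scene","side"):
    c=ctrl.read_camera(n); cv2.imwrite(f"pics/{n}0.png",c["img"]); print(n,c["mtx"].tolist(),np.round(c["cam_to_world"],4).tolist())
c=ctrl.read_camera("wrist"); print(c["mtx"].tolist(),np.round(c["hand_eye"],4).tolist())
E
```

```text
{'t': 0.0, 'qpos': [70.9191, 29.9093, -2.0828, 91.672, 1.2128, 58.5039, -6.4635], 'qd': [-0.0229, -0.0504, -0.0839, -0.0328, 0.0205, -0.01, 0.0434], 'joint_torque': [0.0003, -92.7107, 1.9795, -36.9932, 0.0177, 0.0081, 0.0001], 'ee_pos': [0.1623, -0.6032, 0.2307], 'orientation': [-179.9368, 0.0022, 15.0578], 'wrist_force': [-0.8522, 0.4798, 0.2523], 'wrist_torque': [0.0081, 0.0321, 0.0181], 'gripper_width': 0.0856}
scene [[450.1160959036053, 0.0, 333.04192646819206], [0.0, 450.1160959036053, 240.5486480527409], [0.0, 0.0, 1.0]] [[-0.3823, 0.5746, -0.7237, 1.1809], [0.924, 0.2419, -0.2961, 0.2492], [0.005, -0.7819, -0.6234, 0.6432], [0.0, 0.0, 0.0, 1.0]]
side [[619.0047357947973, 0.0, 309.2630472482811], [0.0, 619.0047357947973, 225.70387410066166], [0.0, 0.0, 1.0]] [[-0.8077, 0.372, -0.4575, 1.2696], [0.5896, 0.5167, -0.6208, 1.0113], [0.0055, -0.7712, -0.6366, 1.137], [0.0, 0.0, 0.0, 1.0]]
[[371.64829954431775, 0.0, 318.838999232394], [0.0, 371.64829954431775, 230.02824412266258], [0.0, 0.0, 1.0]] [[0.0008, -0.9664, -0.2569, 0.0659], [1.0, 0.0008, 0.0003, 0.0004], [-0.0001, -0.2569, 0.9664, -0.1425], [0.0, 0.0, 0.0, 1.0]]
```

View pics/scene0.png

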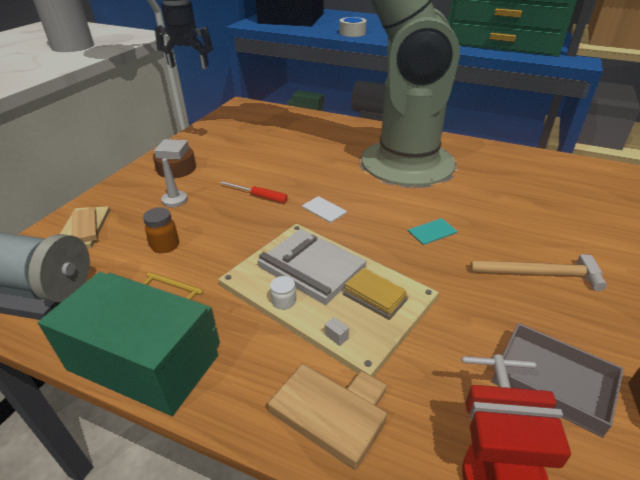

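View pics/side0.png

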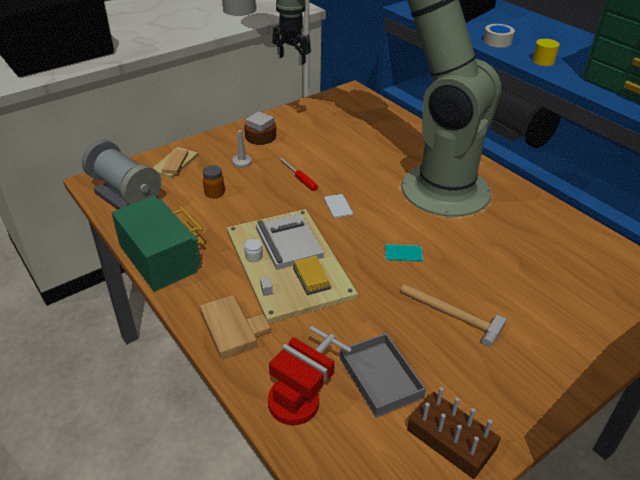

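The scene picture shows the jig with board corners near (295,228), (436,292), (367,365) and (220,281); the stack is near (376,290) and the bed near (312,262). The side picture agrees, with the board at (228,228)–(355,295).

```bash
cat > h.py <<'E'
from station import ctrl
import cv2, numpy as np
from scipy.spatial.transform import Rotation as R
def ray2z(o,d,z): return o+d*(z-o[2])/d[2]
def fixpix(c,uv,z):
    T=c["cam_to_world"];d=np.linalg.inv(c["mtx"])@[*uv,1];return ray2z(T[:3,3],T[:3,:3]@d,z)
def wT(s,c):
    T=np.eye(4);T[:3,:3]=R.from_euler('xyz',s["orientation"],degrees=True).as_matrix();T[:3,3]=s["ee_pos"];return T@c["hand_eye"]
def wpix(T,K,uv,z):
    x=(uv[0]-K[0,2])/K[0,0];y=(uv[1]-K[1,2])/K[1,1];r=np.hypot(x,y)
    d=np.array([np.sin(r)*x/r,np.sin(r)*y/r,np.cos(r)]);return ray2z(T[:3,3],T[:3,:3]@d,z)
def st():
    s=ctrl.read_state();print({k:np.round(s[k],4).tolist() for k in("t","ee_pos","orientation","wrist_force","gripper_width","qpos")});return s
E
python3 - <<'E'
from h import *
for n,p in(("scene",[(295,228),(436,292),(367,363),(220,281)]),("side",[(308,211),(355,295),(272,316),(228,228)])):
    c=ctrl.read_camera(n);P=np.array([fixpix(c,q,.02) for q in p]);print(n,P.round(3).tolist(),P.mean(0).round(3))
    for i in range(4):
        d=P[(i+1)%4]-P[i];print(np.linalg.norm(d).round(3),np.degrees(np.arctan2(d[1],d[0])).round(1))
E
```

```text
scene [[0.449, -0.145, 0.02], [0.528, 0.199, 0.02], [0.736, 0.129, 0.02], [0.664, -0.205, 0.02]] [ 0.594 -0.005  0.02 ]
0.353 77.0
0.22 -18.5
0.342 -102.1
0.224 164.5
side [[0.43, -0.135, 0.02], [0.534, 0.208, 0.02], [0.741, 0.145, 0.02], [0.659, -0.204, 0.02]] [0.591 0.004 0.02 ]
0.358 73.1
0.216 -16.9
0.359 -103.3
0.239 163.2
```

```bash
python3 -m jog '[[0.032,-0.028,0,0],[0.032,-0.028,0,0],[0.032,-0.028,0,0],[0.032,-0.028,0,0],[0.032,-0.028,0,0],[0.032,-0.028,0,0],[0.032,-0.028,0,0],[0.032,-0.028,0,0],[0.032,-0.028,0,0],[0.032,-0.028,0,0],[0.032,-0.028,0,0],[0.032,-0.028,0,0]]' 0.045 && python3 -m jog '[[0.032,-0.028,0,0],[0.032,-0.028,0,0],[0.032,-0.028,0,0],[0.032,-0.028,0,0],[0.032,-0.028,0,0],[0.032,-0.028,0,0]]' && python3 -m jog '[[0,0,0,-0.088],[0,0,0,-0.088],[0,0,0,-0.088],[0,0,0,-0.088],[0,0,0,-0.088],[0,0,0,-0.088],[0,0,0,-0.088],[0,0,0,-0.088],[0,0,0,-0.088],[0,0,0,-0.088],[0,0,0,-0.088],[0,0,0,-0.088]]'
python3 - <<'E'
from h import *
s=st();c=ctrl.read_camera("wrist");cv2.imwrite("pics/w1.png",c["img"]);np.savez("w1.npz",T=wT(s,c),K=c["mtx"])
E
```

```text
t: 1.45
ee_pos: [0.4466, -0.1778, 0.2315]
orientation: [180.0, -0.0, 15.0]
wrist_force: [1.4, -0.4, 0.5]
gripper_width: 0.0451
t: 2.05
ee_pos: [0.5884, 0.0343, 0.2313]
orientation: [180.0, -0.0, 15.0]
wrist_force: [0.2, -0.5, -0.5]
gripper_width: 0.0452
t: 3.25
ee_pos: [0.5876, 0.0327, 0.2312]
orientation: [-180.0, 0.0, 75.8]
wrist_force: [-0.0, 0.3, 0.4]
gripper_width: 0.0451
{'t': 3.25, 'ee_pos': [0.5876, 0.0327, 0.2312], 'orientation': [-179.9917, 0.0062, 75.7598], 'wrist_force': [-0.0252, 0.2936, 0.4343], 'gripper_width': 0.0451, 'qpos': [12.4011, 29.0481, -30.4662, 96.2503, 16.6448, 59.267, -37.7431]}
```

View pics/w1.png

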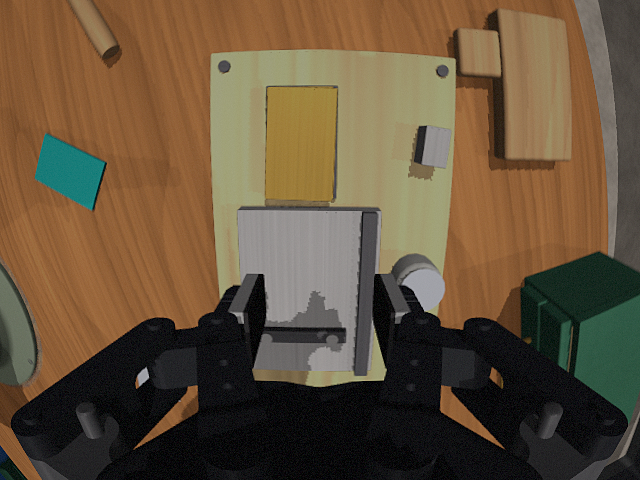

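The wrist view shows the brass stack at (266,87)–(337,202) and the bed edge at row 208. The fence's near face is at column ~360 and the end stop's face at row ~328. The jig screws are at (224,67) and (442,71). I'll enlarge the stack.

```bash
python3 - <<'E'
import cv2
i=cv2.imread("pics/w1.png")[45:220,205:465];cv2.imwrite("pics/w1c.png",cv2.resize(i,None,fx=3,fy=3,interpolation=cv2.INTER_CUBIC))
E
```

```text
(no output)
```

View pics/w1c.png

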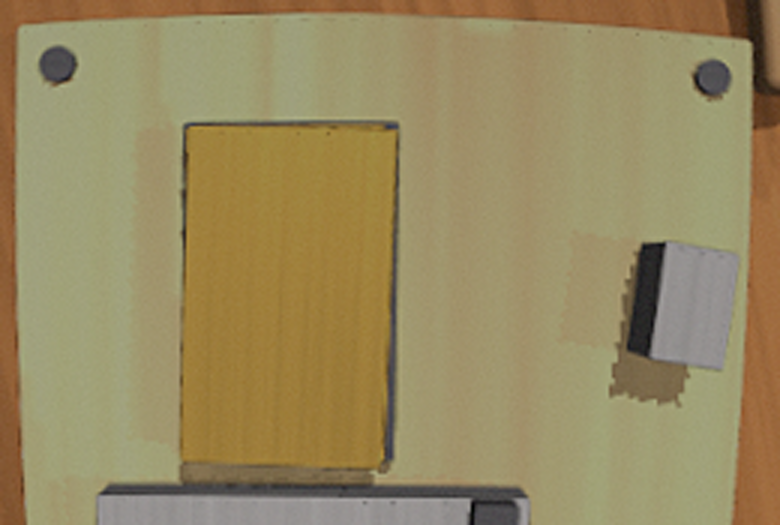

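```bash
python3 - <<'E'
from h import *
d=np.load("w1.npz");T,K=d["T"],d["K"]
def f(u,v,z,crop=True): return wpix(T,K,(u/3+205,v/3+45) if crop else (u,v),z)
TL,TR,BR,BL=[f(*p,.048) for p in((187,126),(396,127),(385,468),(182,464))]
B=[f(*p,.02) for p in((19,27),(750,41))];sc=[f(*p,.021) for p in((57,63),(713,76))]
ang=lambda a,b:np.degrees(np.arctan2((b-a)[1],(b-a)[0])).round(2)
print("board x-dir",ang(*B),np.linalg.norm(B[1]-B[0]).round(4),"screws",ang(*sc))
ctr=(TL+TR+BR+BL)/4;print("plate",ctr.round(4),ang(TL,TR),ang(BL,BR),"ydir",ang(BL,TL),ang(BR,TR),[np.linalg.norm(x).round(4) for x in(TR-TL,TL-BL)])
be=[f(100,497,.0405),f(470,499,.0405)];print("bed edge",ang(*be))
fe=[f(361,212,.0505,0),f(356,374,.0505,0)];print("fence ydir",ang(fe[1],fe[0]))
a=np.radians(np.mean([ang(fe[1],fe[0])-90,ang(*B)]));ex=np.array([np.cos(a),np.sin(a)]);ey=np.array([-ex[1],ex[0]])
# jig origin from board corners (y=185,x=+-120)
o=(B[0]+B[1])[:2]/2-.185*ey;o2=be[0][:2]+.09*ex-.033*ey;print("jig",np.degrees(a),o,o2)
j=lambda p:np.round([(p[:2]-o)@ex,(p[:2]-o)@ey],4)
print("plate jig",j(ctr),"edge",j((TL+TR)/2),"fence",j(fe[0]),j(fe[1]),"bed",j(be[0]))
print("stop",j(f(262,329,.0505,0)),j(f(346,329,.0505,0)))
E
```

```text
board x-dir -14.61 0.2372 screws -14.69
plate [0.5871 0.0905 0.048 ] -15.13 -15.51 ydir 74.11 74.24 [np.float64(0.0603), np.float64(0.1002)]
bed edge -14.63
fence ydir 76.47
jig -14.07 [ 0.59406339 -0.00963363] [ 0.59422359 -0.008106  ]
plate jig [-0.0311  0.0954] edge [-0.0296  0.1456] fence [0.0223 0.0349] [ 0.024 -0.141] bed [-0.0902  0.0345]
stop [-0.0726 -0.0842] [ 0.0115 -0.0838]
```

```bash
python3 -m jog '[[0.038,-0.0073,0,0.006],[0.038,-0.0073,0,0],[0,0,0.035,0],[0,0,0.035,0],[0,0,0.035,0],[0,0,0.035,0],[0,0,0.025,0],[0,0,0.008,0],[0,0,0,0],[0,0,0,0]]' 0.024; python3 -m jog '[[0,0,0.001,0],[0,0,0.001,0],[0,0,0.001,0],[0,0,0.001,0],[0,0,0,0]]'
```

```text
t: 4.3
ee_pos: [0.5933, 0.1102, 0.0595]
orientation: [179.9, -0.0, 75.2]
wrist_force: [0.3, -0.4, 0.0]
gripper_width: 0.0243
t: 4.8
ee_pos: [0.5927, 0.11, 0.0543]
orientation: [-180.0, 0.0, 75.2]
wrist_force: [0.4, 0.0, -0.9]
gripper_width: 0.0237
```

```bash
for k in 1; do python3 -m jog '[[0,0,0.0005,0],[0,0,0.0005,0],[0,0,0,0]]'; python3 -m jog '[[0,0,0.0005,0],[0,0,0.0005,0],[0,0,0,0]]';python3 -m jog '[[0,0,0.0005,0],[0,0,0.0005,0],[0,0,0,0]]'; done | grep -E "ee_pos|force"
```

```text
ee_pos: [0.5927, 0.11, 0.0533]
wrist_force: [-0.2, 0.4, -0.6]
ee_pos: [0.5927, 0.11, 0.0522]
wrist_force: [-0.2, 0.7, 0.0]
ee_pos: [0.5927, 0.11, 0.0512]
wrist_force: [-0.2, -0.3, -0.1]
```

```bash
(python3 -m jog '[[0,0,0.0005,0],[0,0,0.0005,0],[0,0,0,0]]'; python3 -m jog '[[0,0,0.0005,0],[0,0,0,0]]';python3 -m jog '[[0,0,0.0005,0],[0,0,0,0]]') | grep -E "ee_pos|force"
```

```text
ee_pos: [0.5927, 0.11, 0.0502]
wrist_force: [0.1, -0.4, 0.2]
ee_pos: [0.5927, 0.11, 0.0498]
wrist_force: [-0.0, 0.7, -1.0]
ee_pos: [0.5927, 0.11, 0.0492]
wrist_force: [0.2, 0.5, -0.8]
```

```bash
for k in 1; do python3 -m jog '[[0,0,0.0005,0],[0,0,0,0]]'; python3 -m jog '[[0,0,0.0005,0],[0,0,0,0]]'; python3 -m jog '[[0,0,0.0005,0],[0,0,0,0]]'; done| grep -E "ee_pos|force"
```

```text
ee_pos: [0.5927, 0.11, 0.0487]
wrist_force: [-0.1, 0.2, -0.1]
ee_pos: [0.5927, 0.11, 0.0482]
wrist_force: [-0.5, 0.6, 0.2]
ee_pos: [0.5927, 0.11, 0.048]
wrist_force: [-1.1, -0.9, 6.5]
```

```bash
(python3 -m jog '[[0,0,-0.003,0],[0.026,0,0,-0.003],[0.026,0,0,0],[0,0,0,0],[0,0,0.003,0],[0,0,0.0035,0],[0,0,0,0],[0,0,0,0]]';python3 -m jog '[[-0.003,0,0,0],[-0.003,0,0,0],[-0.002,0,0,0],[0,0,0,0]]'; python3 -m jog '[[-0.001,0,0,0],[-0.001,0,0,0],[-0.001,0,0,0],[0,0,0,0]]'; python3 -m jog '[[-0.001,0,0,0],[-0.001,0,0,0],[-0.001,0,0,0],[0,0,0,0]]')| grep -E "ee_pos|force|ori"
python3 - <<'E'
from h import *
s=st();c=ctrl.read_camera("wrist");i=c["img"][60:360,170:490];cv2.imwrite("pics/w2.png",cv2.resize(i,None,fx=2,fy=2,interpolation=cv2.INTER_CUBIC))
E
```

```text
ee_pos: [0.6058, 0.1595, 0.0442]
orientation: [-180.0, 0.0, 75.3]
wrist_force: [0.6, -0.3, 0.5]
ee_pos: [0.6039, 0.152, 0.0444]
orientation: [180.0, 0.0, 75.4]
wrist_force: [0.4, 0.3, 0.3]
ee_pos: [0.6031, 0.1496, 0.0443]
orientation: [-180.0, -0.0, 75.4]
wrist_force: [0.5, -0.7, 0.0]
ee_pos: [0.6024, 0.1466, 0.0443]
orientation: [180.0, 0.0, 75.4]
wrist_force: [-0.9, 0.5, -0.0]
{'t': 9.0, 'ee_pos': [0.6024, 0.1466, 0.0443], 'orientation': [179.9981, 0.0041, 75.376], 'wrist_force': [-0.8684, 0.5141, -0.008], 'gripper_width': 0.024, 'qpos': [-2.6563, 44.9935, -24.7483, 98.604, 26.1437, 42.2145, -55.3141]}
```

View pics/w2.png

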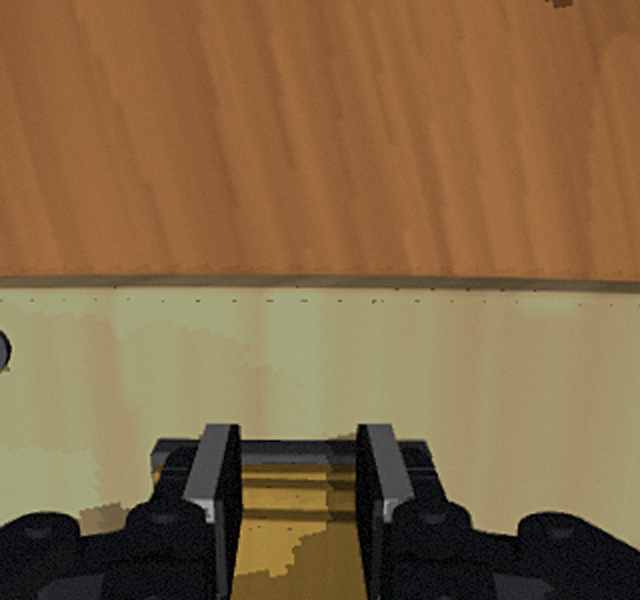

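The wrist view shows both fingertips just at the +y edge, with the lower plates showing as steps between them at (300,440–515). Next I slide.

```bash
(python3 -m jog '[[-0.003,0,0,0],[-0.003,0,0,0],[-0.003,0,0,0],[-0.003,0,0,0],[-0.003,0,0,0]]';python3 -m jog '[[-0.003,0,0,0],[-0.003,0,0,0],[-0.003,0,0,0],[-0.003,0,0,0],[-0.003,0,0,0],[-0.003,0,0,0],[-0.003,0,0,0],[-0.003,0,0,0]]')| grep -E "t:|ee_pos|force"
python3 - <<'E'
from h import *
s=st();c=ctrl.read_camera("wrist");i=c["img"][60:360,170:490];cv2.imwrite("pics/w3.png",cv2.resize(i,None,fx=2,fy=2,interpolation=cv2.INTER_CUBIC))
E
```

```text
t: 9.55
ee_pos: [0.5985, 0.1319, 0.0443]
wrist_force: [0.3, -0.4, -0.1]
t: 10.35
ee_pos: [0.5925, 0.1088, 0.0443]
wrist_force: [-0.3, 0.8, 0.2]
{'t': 10.35, 'ee_pos': [0.5925, 0.1088, 0.0443], 'orientation': [-179.9981, -0.0001, 75.3872], 'wrist_force': [-0.3478, 0.781, 0.1817], 'gripper_width': 0.024, 'qpos': [0.8307, 43.8353, -24.7988, 101.4161, 26.4985, 40.6198, -52.9428]}
```

View pics/w3.png

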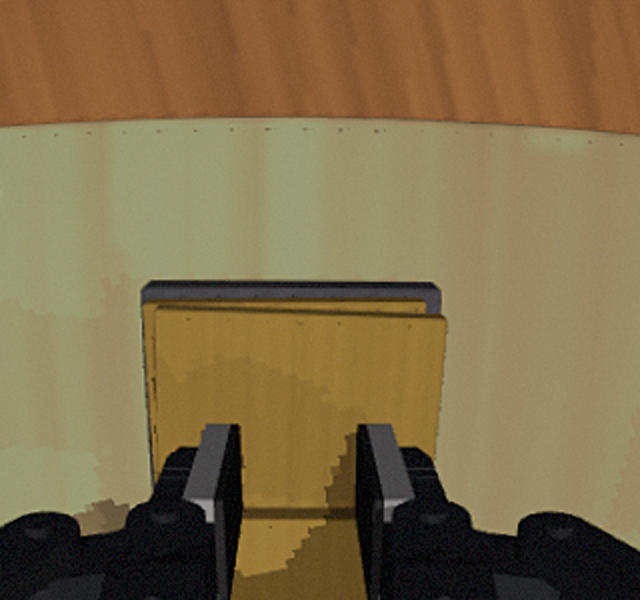

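The top plate slides with the fingers (edge at row ~515), and the middle and bottom plates stay behind on the riser at (295,310).

```bash
(python3 -m jog '[[-0.003,0,0,0],[-0.003,0,0,0],[-0.003,0,0,0],[-0.003,0,0,0],[-0.003,0,0,0],[-0.003,0,0,0],[-0.003,0,0,0],[-0.003,0,0,0]]';python3 -m jog '[[-0.003,0,0,0],[-0.003,0,0,0],[-0.003,0,0,0],[-0.003,0,0,0],[-0.003,0,0,0],[-0.003,0,0,0],[-0.003,0,0,0],[-0.003,0,0,0]]';python3 -m jog '[[-0.003,0,0,0],[-0.003,0,0,0],[-0.003,0,0,0],[-0.003,0,0,0],[-0.003,0,0,0],[-0.003,0,0,0]]')| grep -E "t:|ee_pos|force"
python3 - <<'E'
from h import *
s=st();c=ctrl.read_camera("wrist");i=c["img"][60:360,170:490];cv2.imwrite("pics/w4.png",cv2.resize(i,None,fx=2,fy=2,interpolation=cv2.INTER_CUBIC));np.savez("w4.npz",T=wT(s,c),K=c["mtx"])
E
```

```text
t: 11.2
ee_pos: [0.5864, 0.0855, 0.0443]
wrist_force: [-0.1, 1.2, -0.4]
t: 12.0
ee_pos: [0.5803, 0.0623, 0.0443]
wrist_force: [0.1, 1.5, -0.9]
t: 12.6
ee_pos: [0.5759, 0.045, 0.0444]
wrist_force: [-0.1, 1.6, -0.2]
{'t': 12.6, 'ee_pos': [0.5759, 0.045, 0.0444], 'orientation': [179.993, -0.0103, 75.3935], 'wrist_force': [-0.0554, 1.5693, -0.2487], 'gripper_width': 0.0246, 'qpos': [7.0459, 42.2447, -24.8973, 105.2908, 27.0907, 38.4097, -48.3613]}
```

View pics/w4.png

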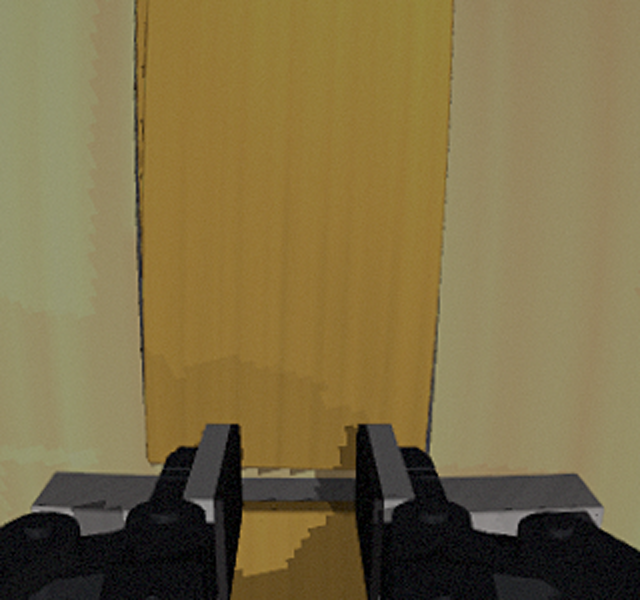

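The plate has left the stack (middle plate's edge at row ~467 is free) and lies on the bed. I lower the tips 1 mm and continue, with finer steps near the stop.

```bash
(python3 -m jog '[[-0.002,0,0.001,0],[-0.002,0,0,0],[-0.002,0,0,0],[-0.002,0,0,0],[-0.002,0,0,0],[-0.002,0,0,0]]'; python3 -m jog '[[-0.0005,0,0,0],[-0.0005,0,0,0],[-0.0005,0,0,0],[-0.0005,0,0,0]]';  python3 -m jog '[[-0.0005,0,0,0],[-0.0005,0,0,0],[0,0,0,0]]' )| grep -E "t:|ee_pos|force"
```

```text
t: 13.25
ee_pos: [0.5736, 0.0344, 0.0439]
wrist_force: [1.7, 5.0, 8.5]
t: 13.65
ee_pos: [0.5732, 0.0325, 0.0439]
wrist_force: [1.3, 5.4, 8.4]
t: 13.95
ee_pos: [0.5729, 0.0315, 0.0439]
wrist_force: [1.3, 4.2, 7.6]
```

```bash
python3 - <<'E'
from h import *
s=st();c=ctrl.read_camera("scene");i=c["img"][225:315,240:420];cv2.imwrite("pics/s5.png",cv2.resize(i,None,fx=4.4,fy=4.4,interpolation=cv2.INTER_CUBIC))
E
```

```text
{'t': 13.95, 'ee_pos': [0.5729, 0.0315, 0.0439], 'orientation': [179.9157, -0.0872, 75.4227], 'wrist_force': [1.3472, 4.1932, 7.6124], 'gripper_width': 0.0236, 'qpos': [8.4422, 42.0076, -24.9165, 105.9866, 27.2661, 37.8692, -47.2845]}
```

View pics/s5.png

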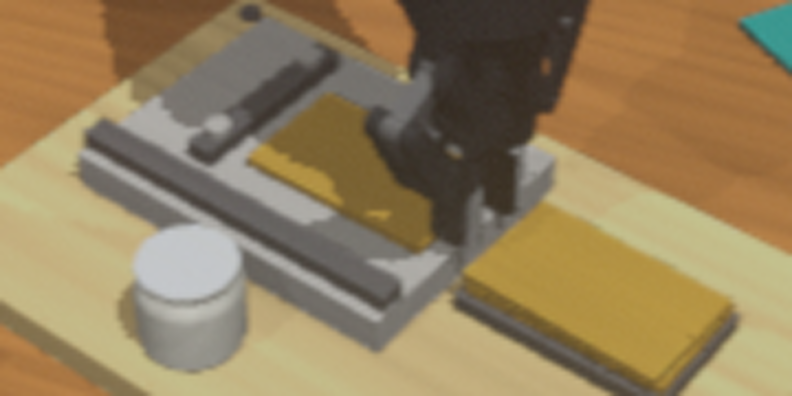

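The crop shows the plate on the bed, about 10 mm short of the end stop at (250,155). Lowering the tips gave an 8 N upward force, so something carries them. I raise them back and check whether the middle plate moved.

```bash
python3 -m jog '[[0,0,-0.001,0],[0,0,0,0]]'
python3 - <<'E'
from h import *
s=st();c=ctrl.read_camera("wrist");cv2.imwrite("pics/w5.png",c["img"]);T5=wT(s,c);K=c["mtx"];np.savez("w5.npz",T=T5,K=K)
i4=cv2.resize(cv2.imread("pics/w4.png"),(320,300),interpolation=cv2.INTER_AREA);i5=c["img"][60:360,170:490]
for n,i,T in(("w4",i4,np.load("w4.npz")["T"]),("w5",i5,T5)):
    h=cv2.cvtColor(i,cv2.COLOR_BGR2HSV)
    g=((h[...,0]>15)&(h[...,0]<27)&(h[...,1]>150)).astype(int)
    for col in(80,90,130,140,145,212):
        r=np.flatnonzero(g[:,col]); br=r[np.flatnonzero(np.diff(r)>1)] if len(r) else []
        br=[b for b in br]+[r[-1]] if len(r) else []
        print(n,col,[(int(b),wpix(T,K,(col+170,b+60.5),.042)[:2].round(4).tolist()) for b in br][:4])
E
```

```text
t: 14.2
ee_pos: [0.5722, 0.0307, 0.0444]
orientation: [180.0, -0.0, 75.4]
wrist_force: [0.5, 2.1, 2.9]
gripper_width: 0.0243
{'t': 14.2, 'ee_pos': [0.5722, 0.0307, 0.0444], 'orientation': [179.985, -0.013, 75.395], 'wrist_force': [0.506, 2.0865, 2.901], 'gripper_width': 0.0243, 'qpos': [8.4936, 41.9462, -24.9261, 106.005, 27.2181, 38.0048, -47.2352]}
w4 80 [(230, [0.5481, 0.0518])]
w4 90 [(223, [0.5533, 0.0539])]
w4 130 [(233, [0.5687, 0.0453]), (299, [0.5593, 0.0122])]
w4 140 [(19, [0.5953, 0.1291]), (233, [0.5728, 0.0442]), (299, [0.5639, 0.011])]
w4 145 [(233, [0.5749, 0.0437]), (253, [0.5724, 0.0343]), (299, [0.5661, 0.0105])]
w4 212 [(0, [0.6243, 0.1301]), (2, [0.6241, 0.1293]), (5, [0.6238, 0.1281]), (7, [0.6236, 0.1273])]
w5 80 [(10, [0.5701, 0.1248]), (198, [0.5489, 0.0514])]
w5 90 [(198, [0.5531, 0.0504])]
w5 130 [(0, [0.5898, 0.1232]), (111, [0.5787, 0.0809]), (200, [0.569, 0.0454]), (299, [0.5556, -0.0022])]
w5 140 [(7, [0.5928, 0.1195]), (18, [0.5917, 0.1152]), (41, [0.5894, 0.1064]), (75, [0.5861, 0.0935])]
w5 145 [(201, [0.5749, 0.0435]), (299, [0.5624, -0.0039])]
w5 212 [(3, [0.6204, 0.1146]), (8, [0.6198, 0.1127]), (11, [0.6195, 0.1115]), (16, [0.619, 0.1095])]
```

```bash
python3 - <<'E'
import cv2
i=cv2.imread("pics/w5.png")[230:390,220:430];cv2.imwrite("pics/w5c.png",cv2.resize(i,None,fx=3.7,fy=3.7,interpolation=cv2.INTER_CUBIC))
E
```

```text
(no output)
```

View pics/w5c.png

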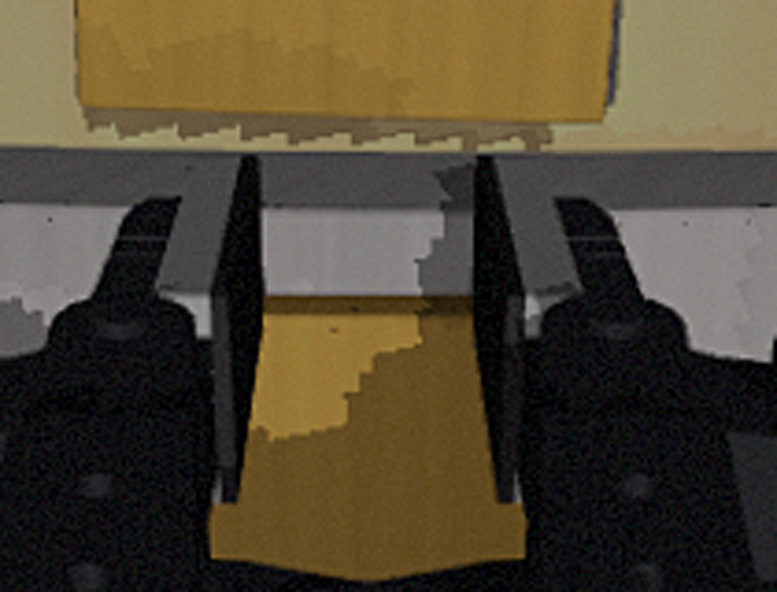

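The middle plate's edge has not moved: (0.569, 0.045) in both pictures. The plate's rear edge is at the pads' front (row ~300). I back off a little and lower freely to find out what carried the tips.

```bash
(python3 -m jog '[[0,0,-0.001,0],[0.003,0,0,0],[0,0,0,0]]'; python3 -m jog '[[0,0,0.001,0],[0,0,0,0]]'; python3 -m jog '[[0,0,0.0005,0],[0,0,0,0]]';python3 -m jog '[[0,0,0.0005,0],[0,0,0,0]]')| grep -E "t:|ee_pos|force"
```

```text
t: 14.55
ee_pos: [0.5727, 0.0337, 0.0452]
wrist_force: [0.2, 1.4, 1.6]
t: 14.75
ee_pos: [0.5727, 0.0334, 0.0441]
wrist_force: [-0.3, 0.1, 0.8]
t: 14.95
ee_pos: [0.5728, 0.0335, 0.0437]
wrist_force: [0.3, 0.5, -0.1]
t: 15.15
ee_pos: [0.5728, 0.0335, 0.0433]
wrist_force: [0.2, -0.4, -0.0]
```

```bash
(python3 -m jog '[[-0.0015,0,0,0],[0,0,0.0005,0],[0,0,0.0005,0],[0,0,0,0]]'; python3 -m jog '[[-0.001,0,0,0],[-0.001,0,0,0],[-0.001,0,0,0],[-0.001,0,0,0]]'; python3 -m jog '[[-0.001,0,0,0],[-0.001,0,0,0],[-0.001,0,0,0]]')| grep -E "t:|ee_pos|force"
```

```text
t: 15.55
ee_pos: [0.5724, 0.032, 0.0422]
wrist_force: [0.7, -0.2, -0.3]
t: 15.95
ee_pos: [0.5714, 0.0282, 0.0423]
wrist_force: [-0.7, 0.8, -1.3]
t: 16.25
ee_pos: [0.5706, 0.0252, 0.0423]
wrist_force: [0.4, 1.1, -0.1]
```

```bash
(for k in 1; do python3 -m jog '[[-0.0004,0,0,0],[-0.0004,0,0,0]]'; python3 -m jog '[[-0.0004,0,0,0],[-0.0004,0,0,0]]'; python3 -m jog '[[-0.0003,0,0,0],[-0.0003,0,0,0]]'; python3 -m jog '[[-0.0002,0,0,0],[-0.0002,0,0,0]]'; done)| grep -E "ee_pos|force"
```

```text
ee_pos: [0.5705, 0.0245, 0.0423]
wrist_force: [-0.2, 0.5, -0.3]
ee_pos: [0.5703, 0.0238, 0.0423]
wrist_force: [-0.1, 1.2, 0.6]
ee_pos: [0.5702, 0.0232, 0.0423]
wrist_force: [-0.1, 1.3, -0.5]
ee_pos: [0.5701, 0.0228, 0.0423]
wrist_force: [0.2, 1.2, -0.4]
```

```bash
(for k in 1; do python3 -m jog '[[-0.0003,0,0,0],[-0.0003,0,0,0]]'; python3 -m jog '[[-0.0003,0,0,0],[-0.0003,0,0,0]]'; python3 -m jog '[[-0.0003,0,0,0],[-0.0003,0,0,0]]';python3 -m jog '[[-0.0002,0,0,0],[-0.0002,0,0,0]]'; done)| grep -E "ee_pos|force"
```

```text
ee_pos: [0.5699, 0.0222, 0.0423]
wrist_force: [-0.2, 1.5, -0.9]
ee_pos: [0.5698, 0.0218, 0.0423]
wrist_force: [2.0, 2.1, -1.2]
ee_pos: [0.5699, 0.0216, 0.0424]
wrist_force: [2.2, 6.1, -1.0]
ee_pos: [0.5699, 0.0215, 0.0425]
wrist_force: [3.7, 6.6, -1.1]
```

```bash
(python3 -m jog '[[-0.0002,0,0,0],[0,0,0,0]]'; python3 -m jog '[[-0.0002,0,0,0],[0,0,0,0]]')| grep -E "ee_pos|ori|force"
```

```text
ee_pos: [0.57, 0.0215, 0.0425]
orientation: [180.0, -0.1, 75.4]
wrist_force: [3.0, 6.2, -1.1]
ee_pos: [0.57, 0.0214, 0.0426]
orientation: [179.9, -0.1, 75.4]
wrist_force: [3.3, 7.4, -1.0]
```

```bash
(python3 -m jog '[[-0.0002,0,0,0],[0,0,0,0]]'; python3 -m jog '[[-0.0002,0,0,0],[0,0,0,0]]')| grep -E "force"
```

```text
wrist_force: [2.8, 8.3, -0.4]
wrist_force: [4.2, 8.4, -2.3]
```

```bash
(python3 -m jog '[[-0.0002,0,0,0],[0,0,0,0]]';python3 -m jog '[[0,0,0,0],[0,0,0,0],[0,0,0,0]]';python3 -m jog '[[0,0,0,0],[0,0,0,0],[0,0,0,0]]';python3 -m jog '[[0,0,0,0],[0,0,0,0]]' )| grep -E "t:|force"
```

```text
t: 18.85
wrist_force: [3.1, 9.8, -1.4]
t: 19.15
wrist_force: [3.6, 9.7, -0.5]
t: 19.45
wrist_force: [3.9, 9.3, -1.0]
t: 19.65
wrist_force: [4.3, 9.5, -0.5]
```

The stop push was about 10 N held for 1 s. Next I retreat, rise and turn the tool 90°.

```bash
(python3 -m jog '[[0.002,0,0,0],[0.003,0,0,0],[0.001,0,0,0],[0,0,0,0],[0,0,-0.01,0],[0,0,-0.02,0],[0,0,-0.02,0]]';python3 -m jog '[[0,0,0,0.143],[0,0,0,0.143],[0,0,0,0.143],[0,0,0,0.143],[0,0,0,0.143],[0,0,0,0.143],[0,0,0,0.143],[0,0,0,0.143],[0,0,0,0.143],[0,0,0,0.143],[0,0,0,0.141]]'; python3 -m jog '[[0,0,0,0],[0,0,0,0]]') | grep -E "t:|ee_pos|ori|force"
python3 - <<'E'
from h import *
s=st();c=ctrl.read_camera("wrist");cv2.imwrite("pics/w6.png",c["img"]);np.savez("w6.npz",T=wT(s,c),K=c["mtx"])
E
```

```text
t: 20.35
ee_pos: [0.5705, 0.0254, 0.0934]
orientation: [-180.0, 0.0, 75.4]
wrist_force: [0.1, 0.3, -0.4]
t: 21.45
ee_pos: [0.5708, 0.0256, 0.093]
orientation: [-180.0, -0.0, -15.0]
wrist_force: [0.4, 0.2, 0.5]
t: 21.65
ee_pos: [0.5708, 0.0256, 0.0927]
orientation: [-180.0, -0.0, -14.4]
wrist_force: [-0.2, -1.0, -1.5]
{'t': 21.65, 'ee_pos': [0.5708, 0.0256, 0.0927], 'orientation': [-179.9884, -0.0146, -14.3634], 'wrist_force': [-0.2149, -0.9599, -1.5118], 'gripper_width': 0.0238, 'qpos': [-5.7984, 35.5349, -3.8125, 106.0923, 3.5538, 38.4685, -116.0489]}
```

View pics/w6.png

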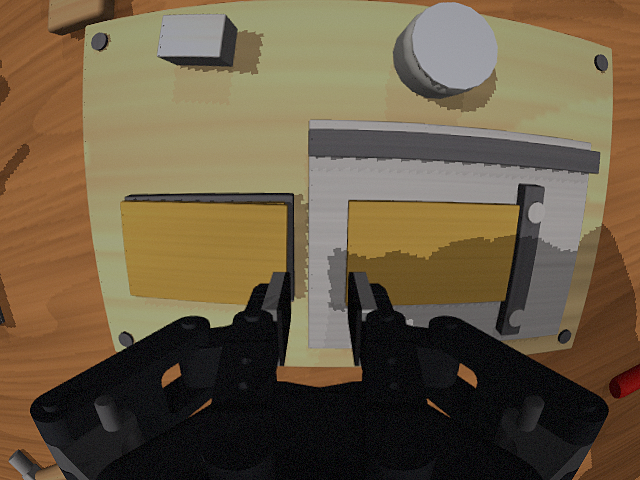

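The plate lies against the end stop: its corners are near (349,201), (520,206) and (505,302). About 26 mm of bed stays free to the fence at row ~157, and the stack is undisturbed.

```bash
python3 - <<'E'
from h import *
d=np.load("w6.npz");T,K=d["T"],d["K"];f=lambda u,v,z:wpix(T,K,(u,v),z)[:2]
a,b,c=f(349,201,.0465),f(520,206,.0465),f(505,302,.0465)
ctr=(a+c)/2;an=lambda p,q:np.degrees(np.arctan2(*(q-p)[::-1])).round(2)
print(a,b,c,"len",np.linalg.norm(b-a),np.linalg.norm(c-b),"ctr",ctr,"angles",an(b,a),an(c,b),"fence",an(f(598,174,.0505),f(310,157,.0505)))
s=st();w=R.from_euler('xyz',s["orientation"],degrees=True).as_matrix()[:2,:2]
ex=np.array([.968,-.252]);tgt=ctr-(.030+.009+.016)*ex
print("target",tgt,"tool shift",np.linalg.inv(w)@(tgt-s["ee_pos"][:2]))
E
```

```text
[0.59731934 0.00278706] [ 0.57143983 -0.09356759] [ 0.513145   -0.07831291] len 0.09976956676547089 0.06025772394849867 ctr [ 0.55523217 -0.03776292] angles 74.97 -14.66 fence 75.12
{'t': 21.7, 'ee_pos': [0.5708, 0.0256, 0.0926], 'orientation': [-179.9867, -0.005, -14.3855], 'wrist_force': [0.5611, -0.6569, 0.0999], 'gripper_width': 0.0241, 'qpos': [-5.7802, 35.5448, -3.8237, 106.0961, 3.5569, 38.4635, -116.0645]}
target [ 0.50199217 -0.02390292] tool shift [-0.05432836  0.06500406]
```

```bash
(python3 -m jog '[[-0.018,0.0217,0,0.004],[-0.018,0.0217,0,0],[-0.018,0.0217,0,0],[0,0,0,0],[0,0,0.02,0],[0,0,0.02,0],[0,0,0.006,0],[0,0,0.002,0],[0,0,0.0016,0],[0,0,0,0],[0,0,0,0]]';python3 -m jog '[[0,0,0.0005,0],[0,0,0,0]]') | grep -E "t:|ee_pos|ori|force"
```

```text
t: 22.8
ee_pos: [0.5023, -0.0236, 0.0433]
orientation: [-180.0, -0.0, -14.8]
wrist_force: [-0.0, 0.1, 0.8]
t: 23.0
ee_pos: [0.5021, -0.0237, 0.0424]
orientation: [-180.0, -0.0, -14.8]
wrist_force: [0.3, 0.2, 0.1]
```

```bash
(python3 -m jog '[[0.003,0,0,0],[0.003,0,0,0],[0.003,0,0,0],[0.003,0,0,0],[0.001,0,0,0],[0.001,0,0,0]]';python3 -m jog '[[0.001,0,0,0],[0.001,0,0,0],[0.001,0,0,0],[0.001,0,0,0],[0.001,0,0,0],[0.001,0,0,0]]'; python3 -m jog '[[0.002,0,0,0],[0.002,0,0,0],[0.002,0,0,0],[0.002,0,0,0],[0.002,0,0,0]]') | grep -E "t:|ee_pos|ori|force"
```

```text
t: 23.6
ee_pos: [0.5153, -0.0272, 0.0421]
orientation: [180.0, 0.0, -14.9]
wrist_force: [-1.5, 1.2, 1.1]
t: 24.2
ee_pos: [0.5213, -0.0288, 0.0422]
orientation: [-180.0, 0.0, -14.9]
wrist_force: [-1.0, 0.3, -0.4]
t: 24.7
ee_pos: [0.5311, -0.0314, 0.0422]
orientation: [-180.0, -0.0, -14.9]
wrist_force: [0.1, 0.3, -0.3]
```

```bash
(python3 -m jog '[[0.001,0,0,0],[0.001,0,0,0],[0.001,0,0,0]]'; python3 -m jog '[[0.001,0,0,0],[0.001,0,0,0]]';python3 -m jog '[[0.0005,0,0,0],[0.0005,0,0,0]]';python3 -m jog '[[0.0005,0,0,0],[0.0005,0,0,0]]') | grep -E "ee_pos|force"
```

```text
ee_pos: [0.5339, -0.0321, 0.0422]
wrist_force: [-1.0, 0.7, 0.0]
ee_pos: [0.5358, -0.0326, 0.0422]
wrist_force: [-0.4, 0.4, -0.3]
ee_pos: [0.5368, -0.0329, 0.0422]
wrist_force: [-1.9, -0.3, -0.8]
ee_pos: [0.5372, -0.033, 0.0421]
wrist_force: [-5.4, 1.7, 2.5]
```

```bash
python3 - <<'E'
from h import *
s=st();c=ctrl.read_camera("wrist");i=c["img"];cv2.imwrite("pics/w7.png",i);np.savez("w7.npz",T=wT(s,c),K=c["mtx"])
cv2.imwrite("pics/w7c.png",cv2.resize(i[160:370,200:500],None,fx=2.66,fy=2.66,interpolation=cv2.INTER_CUBIC))
E
```

```text
{'t': 25.6, 'ee_pos': [0.5372, -0.033, 0.0421], 'orientation': [179.9931, 0.0584, -14.846], 'wrist_force': [-5.4154, 1.6759, 2.5315], 'gripper_width': 0.0242, 'qpos': [-0.1007, 38.2288, -3.689, 112.0771, 4.5599, 29.888, -111.8039]}
```

View pics/w7c.png

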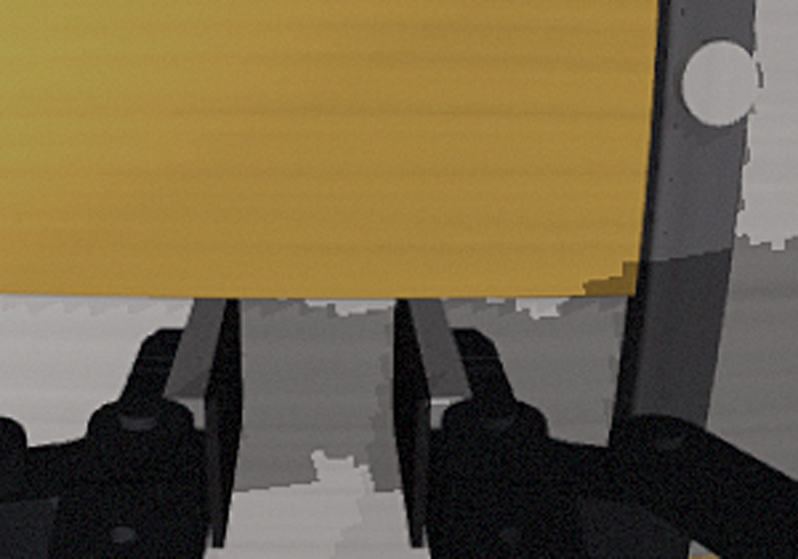

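The plate lies flush along the end stop (columns 635–660) and both fingertips are on its -x edge (row ~297). I check the gap to the fence numerically.

```bash
python3 - <<'E'
from h import *
d=np.load("w7.npz");T,K=d["T"],d["K"];i=cv2.imread("pics/w7.png");h=cv2.cvtColor(i,cv2.COLOR_BGR2HSV)
for col in(270,340,400,430):
    g=(h[:,col,1]>120)&(abs(h[:,col,0].astype(int)-20)<8)&(np.arange(480)<300)
    r=np.flatnonzero(g);k=r[-1]
    while k>0 and g[k-1]:k-=1
    print(col,k,i[k-40:k+2:3,col].tolist())
    p=wpix(T,K,(col,k-.5),.0465)[:2];q=wpix(T,K,(col,r[-1]+.5),.0465)[:2]; print("width",np.linalg.norm(p-q).round(4),p.round(4))
E
```

```text
270 119 [[183, 175, 174], [90, 87, 89], [88, 85, 87], [95, 91, 93], [97, 94, 95], [95, 90, 91], [96, 94, 96], [91, 88, 90], [95, 89, 91], [96, 93, 93], [98, 93, 95], [98, 96, 97], [100, 96, 98], [37, 28, 25]]
width 0.0597 [ 0.6112 -0.034 ]
340 119 [[180, 177, 176], [96, 92, 95], [87, 86, 88], [90, 89, 89], [92, 89, 92], [92, 86, 90], [89, 87, 90], [90, 87, 90], [88, 86, 87], [92, 90, 91], [90, 84, 90], [89, 87, 90], [92, 88, 92], [17, 21, 27]]
width 0.0594 [ 0.6045 -0.0588]
400 120 [[169, 171, 170], [60, 55, 59], [95, 92, 92], [91, 86, 88], [93, 89, 92], [94, 92, 93], [93, 88, 91], [87, 87, 88], [86, 87, 86], [87, 85, 88], [90, 86, 89], [92, 90, 92], [93, 88, 91], [52, 44, 40]]
width 0.06 [ 0.599  -0.0806]
430 122 [[167, 167, 169], [79, 76, 77], [89, 87, 88], [84, 84, 85], [89, 86, 90], [92, 88, 89], [88, 84, 88], [89, 86, 89], [83, 81, 83], [83, 81, 80], [90, 85, 87], [93, 87, 90], [92, 91, 90], [35, 29, 30]]
width 0.0597 [ 0.5958 -0.0919]
```

The fence touches the plate along its whole length. I build up the push.

```bash
(python3 -m jog '[[0.0002,0,0,0],[0,0,0,0]]';python3 -m jog '[[0.0002,0,0,0],[0,0,0,0]]') | grep -E "ee_pos|force"
```

```text
ee_pos: [0.5373, -0.033, 0.0421]
wrist_force: [-4.8, 2.2, 2.9]
ee_pos: [0.5373, -0.033, 0.0421]
wrist_force: [-6.6, 2.2, 2.8]
```

```bash
(python3 -m jog '[[0.0003,0,0,0],[0,0,0,0]]';python3 -m jog '[[0.0002,0,0,0],[0,0,0,0]]') | grep -E "ee_pos|force"
```

```text
ee_pos: [0.5373, -0.033, 0.042]
wrist_force: [-7.8, 3.0, 4.0]
ee_pos: [0.5373, -0.033, 0.042]
wrist_force: [-8.4, 4.2, 4.2]
```

```bash
(python3 -m jog '[[0.0002,0,0,0],[0,0,0,0]]';python3 -m jog '[[0,0,0,0],[0,0,0,0],[0,0,0,0]]';python3 -m jog '[[0,0,0,0],[0,0,0,0],[0,0,0,0]]';python3 -m jog '[[0,0,0,0],[0,0,0,0]]') | grep -E "t:|force"
```

```text
t: 26.65
wrist_force: [-9.9, 3.6, 4.7]
t: 26.95
wrist_force: [-9.7, 3.4, 5.6]
t: 27.25
wrist_force: [-10.2, 3.5, 5.1]
t: 27.45
wrist_force: [-9.6, 3.2, 5.3]
```

```bash
(python3 -m jog '[[-0.002,0,0,0],[-0.004,0,0,0],[-0.008,0,0,0],[0,0,0,0],[0,0,-0.02,0],[0,0,-0.03,0],[0,0,-0.03,0],[0,0,-0.03,0],[0,0,0,0],[0,0,0,0]]') | grep -E "t:|ee_pos|force"
python3 - <<'E'
from h import *
s=st();c=ctrl.read_camera("wrist");i=c["img"];cv2.imwrite("pics/w8.png",i);np.savez("w8.npz",T=wT(s,c),K=c["mtx"])
cv2.imwrite("pics/w8c.png",cv2.resize(i[30:330,130:530],None,fx=2,fy=2,interpolation=cv2.INTER_CUBIC))
E
```

```text
t: 28.45
ee_pos: [0.5255, -0.0299, 0.1526]
wrist_force: [0.2, 0.0, -0.7]
{'t': 28.45, 'ee_pos': [0.5255, -0.0299, 0.1526], 'orientation': [-179.983, -0.0751, -14.8563], 'wrist_force': [0.2266, 0.0225, -0.6703], 'gripper_width': 0.024, 'qpos': [0.1973, 26.9801, -4.5094, 110.7095, 3.0472, 42.3459, -110.9297]}
```

View pics/w8c.png

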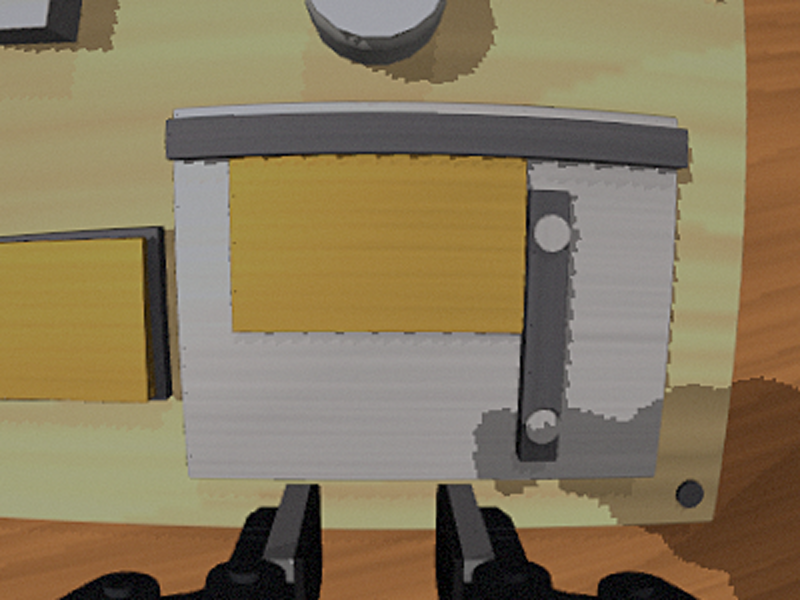

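The plate lies flat and square in the corner. It is flush with the fence at row ~157 and with the stop at column ~525, the stack at (75,320) is in place, and the gripper is clear.

```bash
python3 -c "
from station import ctrl
print(ctrl.sign_off())"
```

```text
the job is handed in; nothing more can be done
None
```

The top plate is on the marking bed, flat and square in the corner between the end stop and the back fence. I handed the job in at about 28.5 s; the sign-off reports no verdict.

**Method:** I found the plate's top by touch, which pressed on it with about 6.5 N. I then slid the plate off with both fingertips on its +y edge, and after the stop I turned the tool and pushed on its -x side.

**Pushes:**

| Push | Force along the push | Total force on the tool | Held |
|---|---|---|---|
| End stop | about 10 N | about 10.5 N | about 1 s |
| Back fence | about 10.4 N | about 11.8 N | about 1 s |

No reading went above 15 N. Forces were only read at the end of each move, so a brief peak in between would not have shown.

**Last checks:**
- The last wrist picture shows the plate flush with both bars and the gripper clear. The wrist force was back near zero.
- In that picture the part of the stack in view looks in place. I measured the middle plate's edge only once, partway through the slide, and it had not moved (within about 1 mm).
- The gauge block and tin look in place. I did not check the hammer, screwdriver, jar, tray and mandrel after the job; they were outside the work area.

**What went wrong on the way:** When I lowered the fingertips 1 mm behind the plate on the bed, they bore on its edge with about 8 N upward on the tool. I backed off, lowered them clear of the plate and went on.

**What disagreed:** My first jig estimate was a few millimetres off in x, so the plate met the fence about 2 to 6 mm earlier than I had calculated. A picture of the fence, taken before I built up that push, confirmed the contact.

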